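# Unbar the tube cradle and take out the wide tube

## Task

Lift the retaining bar up out of its two open brackets on the tube cradle and lay it flat in the white enamel tray. Then take the wider of the two capped tubes out of the cradle and lay it flat on the tray floor beside the bar. Set both down gently without dropping them, and leave the thinner tube lying in the cradle.

Things in the scene. Friction and masses are not known exactly. Their poses are not given: they have to be found in the camera images.
- bar_grip (a point): Retaining bar: steel, 250 (y) x 20 x 12 mm, with a black grip block 20 (x) x 44 (y) x 22 mm on top of its middle, flush with its sides; 34 mm high in all, 0.25 kg, loose. This point: centre of the block, 23 mm above the bar's underside; z up. It lies across the cradle, ends in the brackets, underside 78 mm above the bench. Grip the block from above, fingers closing along x.
- wide_tube_center (a point): Wide tube: white, 30 mm diameter, 130 mm long, with an orange hex cap (36 mm across flats, last 23 mm at +x); 80 g, loose. Point: on the axis at mid-length; x along the axis to the cap. It lies level under the bar, square to it, axis 59 mm above the bench. Laid down on its cap its axis is 18 mm above the floor: grip it some 8 mm above the axis, so that the fingertips stay off the floor.
- thin_tube_center (a point): Thin tube, to stay in the cradle: same form and length but 17 mm diameter, cap 22 mm across flats. Point: on the axis at mid-length, 50 mm above the bench; x along the axis to the cap. The tubes lie side by side, 76 mm apart; which is on which side varies.
- cradle: Dark steel fixed cradle, origin under its centre. Base 140 (x) x 250 (y) x 10 mm. Tubes lie along x at y = +38 and -38 mm in V notches of 6 mm plates at x = +34 and -34 mm, tops at 59 mm; free finger room between them down to the base. U brackets for the bar at y = +112 and -112 mm: 12 mm thick, 36 mm wide in x, slot 24 mm, open above, top at 98 mm: raise the bar over 20 mm to clear.
- tray_floor (a point): White enamel tray, blue rim, fixed: 240 (x) x 340 (y) x 30 mm high, walls 5 mm; left or right of the cradle. Point: centre of its inner floor, 5 mm above the bench. The bar fits lengthwise (along y); laid 55 mm to one side of this point in x it leaves room for the wide tube, also along y, 55 mm to the other side.
Mind the look-alikes: they are no part of the job. Leave any pink look-alike of the part that bears wide_tube_center alone.

How it is judged (in metres and radians):
On the way:
1. the bar lies flat in the tray, released, while the wide tube is still in the cradle (x of bar_grip in the frame of tray_floor between -0.115 and 0.115 m and y of bar_grip in the frame of tray_floor between -0.165 and 0.165 m and z of bar_grip in the frame of tray_floor below 0.036 m and angle between bar_grip's own y axis and vertical between 1.39 and 1.75 rad and contact force between bar and the fingers below 0.1 N and distance of wide_tube_center from where it was at the start of the episode below 0.03 m), for 0.2 s.
At the end, for the whole second after the job is handed in: Bar and wide tube lie inside the tray, let go, at rest (under 30 mm/s) and level within 10 degrees, down on its floor and not across the rim (bar's point under 36 mm, tube's under 33 mm above the floor); the thin tube is within 30 mm of where it lay (x of bar_grip in the frame of tray_floor between -0.115 and 0.115 m and y of bar_grip in the frame of tray_floor between -0.165 and 0.165 m and z of bar_grip in the frame of tray_floor below 0.036 m and angle between bar_grip's own y axis and vertical between 1.39 and 1.75 rad and x of wide_tube_center in the frame of tray_floor between -0.115 and 0.115 m and y of wide_tube_center in the frame of tray_floor between -0.165 and 0.165 m and z of wide_tube_center in the frame of tray_floor below 0.033 m and angle between wide_tube_center's own x axis and vertical between 1.39 and 1.75 rad and linear speed of each of bar, wide_tube below 0.03 m/s and contact force between each of bar, wide_tube and the fingers below 0.1 N and distance of thin_tube_center from where it was at the start of the episode below 0.03 m); the robot touches nothing.
It fails at once if the bar is dropped or thrown into the tray (over 0.9 m/s at the tray) (horizontal distance between bar_grip and tray_floor below 0.2 m and z of bar_grip in the frame of tray_floor below 0.07 m and linear speed of bar above 0.9 m/s).
It fails at once if the wide tube is dropped or thrown into the tray (over 0.9 m/s at the tray) (horizontal distance between wide_tube_center and tray_floor below 0.2 m and z of wide_tube_center in the frame of tray_floor below 0.07 m and linear speed of wide_tube above 0.9 m/s).
It fails at once if the thin tube is pulled out or knocked from its place (moved over 40 mm) (distance of thin_tube_center from where it was at the start of the episode above 0.04 m).
It also fails if it takes over 58 s, if anything falls off the work surface, if the arm or the gripper's body presses on something with over 40 N, if the wrist force passes 120 N, or if a joint passes its speed limit or range.

## Robot

A 6-joint arm with a two-finger parallel gripper is mounted at the origin on the work surface. World frame = base frame: x ahead of the robot, y to its left, z up, the work surface at z = 0. Lengths are in mm, angles in rad, forces in N, time in s.
With the tool pointing down it reaches from about 275 to 825 mm from the base axis. Payload 4.9 kg.
Tool frame: the origin (TCP) lies midway between the tips of the shut fingers; the grasp point (between the pads) lies 19 mm behind it; x points along the fingers, y is the direction in which the jaws open and shut, and the axes are right-handed (so a half turn about x gives the same grasp; the last joint's range is limited). The gripper opens to 85 mm and grips with 20 to 120 N. Pads are 22 mm wide; open, the fingers measure 114 mm over their backs; the gripper's body (76 mm by 85 mm) begins 54 mm behind the grasp point. The pads swing forward as they close: fully open they stand 13 mm farther back than shut.
Start: joints at [1.205, 0.326, -0.193, 1.052, 0, 1.437], TCP at [126.344, 535.309, 231.281] pointing down, gripper open.
Joint ranges: [-2.65, 2.65], [-0.97, 1.79], [-1.3, 1.35], [-1.93, 2.1], [-1.47, 1.37], [-3.14, 3.14]. Speed limits (rad/s): [2.57, 2.57, 3.14, 3.14, 3.14, 3.14].

## Interface

Orientations are given as a unit quaternion [w, x, y, z].
In Python, from station import env gives the robot as it stands.
- The arm moves only by the tool apply_moves, never from a script. Its argument "steps" is a list of rows, each a list of 3 entries, a list of its own where there are three numbers: the closure, from -1 (fully open) to 1 (shut), so that 0 is half open, then the shift along the world's x, y, z in mm, then the turn about the world's z in degrees. A call has 1 to 12 rows; each row is the pose to reach, as a shift and turn from the pose measured when the call began; what a row does not reach only later rows make up. A row lasts 1/12 s, in which the tool goes at most 41.7 mm and 7.16 degrees, less where a joint would pass 70% of its speed; a pose out of reach is approached as far as the arm can. A call with a gripper value outside its range is refused whole. The fingers move at their own pace and stop on an object; "grip_force" is the grip in N (left out, the last holds). Time passes only in rows, so rows that repeat a pose let the fingers close. It gives the time, the measured TCP pose, the force and the opening at its end, in the units of the state.
- env.get_state(): the state, without advancing time (a new reading comes with each control period).
- env.camera(name): name is "scene" or "top" or "wrist"; returns the picture (400x640x3 uint8, red, green, blue); there is no depth.
- env.camera_params(name): a dict with "vfov" (degrees; the focal length in pixels is half the picture's height over the tangent of half this angle, whatever the lens; pixels are square), "cx", "cy" (the principal point, pixels), "rvec" (rotation vector, rad) and "tvec" (3), from world to camera coordinates, as OpenCV has them; the wrist camera has in their place "hand_eye" (4x4, takes a point from camera to tool coordinates, whose origin is the TCP and whose axes are the tool frame's). Camera axes: x right, y down, z forward; pixel columns grow to the right and rows downward; lengths in mm; the calibration is good to about 2 mm. The wrist camera is an equidistant fisheye: a pixel r from the principal point sees the ray r / f radians off the axis. A picture is of the moment at which its call begins: read the wrist's pose just before it. camera_params takes no time and is no camera call.
- env.finish_job(): hands the job in, once; it reports no verdict.
Trained networks look in the newest picture that a camera, given by its name, has taken for a name from the list of things; names that differ only in an ending like _2 or _b are one class to them, and where a whole thing is asked for, a point or a joint stands for the part that bears it (a point fixed in the world has none). Each returns a list of dicts, best first, with "conf" (0 to 1); they miss things now and then, are a little off and sometimes report something else, mostly with a low value. They report only what shows in the picture. A call takes as long as a camera call. They do not tell look-alikes from the thing itself.
- env.boxes_of(query, camera): "at" ([x, y, z] in mm, in the coordinates of the camera as it stood for that picture, good to about 4 mm: the middle of the surface that is visible of it).
- env.masks_of(query, camera): "region" (400x640 bool, what is visible of it).
- env.spot_point(query, camera): "at" ([x, y, z] in mm, in the coordinates of the camera as it stood for that picture, good to about 4 mm: a listed point, or the origin of a listed thing).
The state is a dict: "clock": time; "joints": joint angles; "joint_velocities": joint speeds; "joint_efforts": joint torques, N m; "tcp_pos": TCP position; "tool_rot": TCP orientation; "ft_force": force on the tool from outside, world axes, zero at the start; "wrist_torque": the same for the moment, N m; "grip_width": finger opening in mm.
Only numpy, scipy, OpenCV 4.12 (cv2) and the standard library are available. Lean on these libraries where they do the work, as an engineer would, in place of code of your own. Each camera call takes 0.05 s, during which the arm holds its last target. There are 200 camera calls.

## Working session

There is one attempt and no reset: what is moved stays moved. The work goes in short steps, Python scripts to look and compute and a tool call to move; the robot and the scene stay as the last step left them, time stands still between calls to the robot, and variables do not carry over. Pictures are saved under pics/ and viewed, about 8 in all and at most 12, crops included, and the job is handed in when it is done.

Besides the shell and the picture viewer there is one more tool, called as name([rows], argument=value, ...), one row to a line, values as JSON. apply_moves: Moves the arm, as the interface text tells. Its arguments: {"type":"object","properties":{"steps":{"type":"array","items":{"type":"array"}},"grip_force":{"type":"number"}},"required":["steps"]}

```bash
mkdir -p pics; cat > h.py <<'E'
from station import env
import numpy as np, cv2
from scipy.spatial.transform import Rotation as R
def toW(name,p,st=None):
    c=env.camera_params(name); p=np.array(p,float)
    if name=="wrist":
        st=st or env.get_state(); H=np.array(c["hand_eye"]); q=np.array(st["tool_rot"])
        t=H[:3,:3]@p+H[:3,3]
        return R.from_quat(q[[1,2,3,0]]).apply(t)+st["tcp_pos"]
    return R.from_rotvec(c["rvec"]).inv().apply(p-np.array(c["tvec"]))
def save(name,f):
    im=env.camera(name); cv2.imwrite("pics/"+f,im[:,:,::-1]); return im
def find(cam,qs,kind="spot_point"):
    st=env.get_state()
    for q in qs:
        for d in getattr(env,kind)(q,cam)[:4]: print(cam,q,kind,round(d["conf"],2),toW(cam,d["at"],st).round(0))
E
python3 - <<'E'
from h import *
print(env.get_state())
a=save("scene","s0.png"); b=save("top","t0.png")
cv2.imwrite("pics/both.png",cv2.resize(np.vstack([a,b])[:,:,::-1],(480,600)))
for c in("scene","top"): find(c,["bar_grip","wide_tube_center","thin_tube_center","cradle","tray_floor"])
E
```

```text
{'clock': 0.0, 'joints': array([ 1.20482154e+00,  3.26959497e-01, -1.93605131e-01,  1.05198182e+00,
        7.19923457e-06,  1.43657984e+00]), 'joint_velocities': array([ 2.54864217e-03, -7.21373690e-04, -9.99549666e-05,  3.56353394e-04,
        6.43513186e-04, -2.26101248e-04]), 'joint_efforts': array([-3.05189078e-04, -4.43400156e+01,  2.62444085e+01,  1.55489595e-02,
       -9.52580513e-05,  2.03977226e-05]), 'tcp_pos': array([126.11274276, 534.74352611, 230.48526027]), 'tool_rot': array([ 0.70220871,  0.08115677,  0.70251992, -0.08235453]), 'ft_force': array([0.02424719, 0.7419902 , 0.00143123]), 'wrist_torque': array([ 0.0266156 , -0.01921237, -0.00045609]), 'grip_width': 85.100725057008}
scene bar_grip spot_point 0.65 [ 598. -222.   97.]
scene wide_tube_center spot_point 0.84 [ 315. -261.   14.]
scene wide_tube_center spot_point 0.83 [ 409. -126.   13.]
scene wide_tube_center spot_point 0.78 [753.  -9.  20.]
scene wide_tube_center spot_point 0.58 [ 603. -179.   59.]
scene cradle spot_point 0.63 [ 602. -220.   -0.]
scene tray_floor spot_point 0.66 [ 599. -180.   57.]
scene tray_floor spot_point 0.64 [539. 228.   3.]
top bar_grip spot_point 0.66 [ 599. -219.  101.]
top wide_tube_center spot_point 0.9 [ 318. -268.   17.]
top wide_tube_center spot_point 0.79 [ 407. -123.   18.]
top wide_tube_center spot_point 0.58 [ 594. -181.   63.]
top thin_tube_center spot_point 0.84 [ 604. -253.   48.]
top cradle spot_point 0.98 [ 601. -216.   -2.]
top tray_floor spot_point 0.78 [536. 225.   7.]
```

View pics/t0.png

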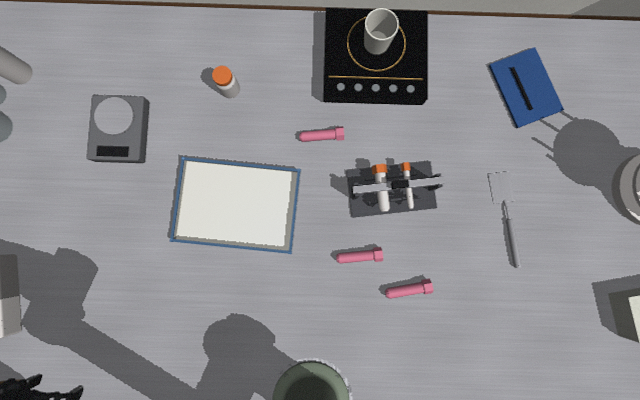

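View pics/s0.png

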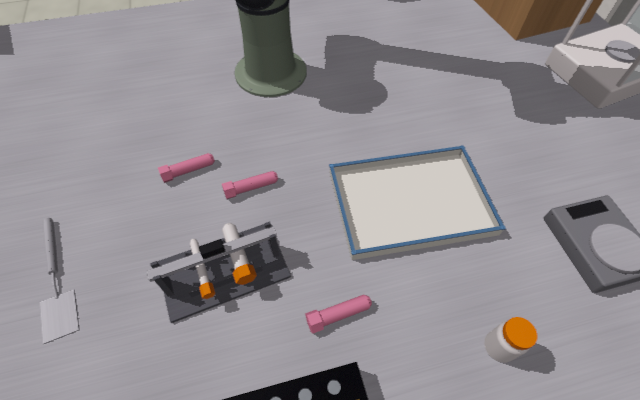

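Top picture: the cradle is at (392,190). The wide tube, orange-capped, lies on its left at (381,188), and the thin one is at (408,187). The bar runs from (354,188) to (441,181), and the tray is at (236,204).

Candidates for the wide tube:
- white/orange tube in the cradle at (381,188): **chosen**
- pink tubes at (322,134), (360,256) and (410,290): look-alikes
- orange-capped bottle at (226,82): not a tube
- thin tube at (408,187): stays

Next I measure the yaws and check the choice in a close crop.

```bash
cat >> h.py <<'E'
def ray(name,u,v,z):
    c=env.camera_params(name); f=200/np.tan(np.radians(c["vfov"]/2))
    d=np.array([(u-c["cx"])/f,(v-c["cy"])/f,1.])
    r=R.from_rotvec(c["rvec"]).inv(); o=r.apply(-np.array(c["tvec"])); w=r.apply(d)
    return o+w*(z-o[2])/w[2]
E
python3 - <<'E'
from h import *
im=cv2.imread("pics/t0.png"); cv2.imwrite("pics/t0c.png",cv2.resize(im[150:225,335:455],None,fx=6,fy=6,interpolation=cv2.INTER_CUBIC))
env.camera("top")
print("bar",ray("top",354,188,88),ray("top",441,181,88))
for n,u,v in(("TL",182,157),("TR",300,169),("BR",291,252),("BL",171,240)): print(n,ray("top",u,v,30).round(0))
for q,z in(("bar_grip",90),("tray_floor",5),("cradle",10)):
    m=env.masks_of(q,"top")
    if m:
        cs,_=cv2.findContours(m[0]["region"].astype(np.uint8),0,2); c=max(cs,key=cv2.contourArea)
        b=cv2.boxPoints(cv2.minAreaRect(c)); w=np.array([ray("top",*p,z)[:2] for p in b]); print(q,m[0]["conf"],w.round(0).tolist(),w.mean(0))
        for i in(0,1):
            e=w[i+1]-w[i]; print(np.linalg.norm(e), np.degrees(np.arctan2(e[1],e[0])))
E
```

```text
bar [ 588.26170613 -102.13556576   88.        ] [ 614.02938414 -337.42121301   88.        ]
TL [672. 388.  30.]
TR [647.  48.  30.]
BR [410.  66.  30.]
BL [434. 404.  30.]
bar_grip 0.84 [[597.0, -95.0], [632.0, -344.0], [607.0, -346.0], [572.0, -98.0]] [ 601.96033209 -220.65001748]
251.8369665689809 -81.99012024077375
24.660034801311202 -173.951505027577
tray_floor 0.75 [[429.0, 420.0], [684.0, 409.0], [655.0, 47.0], [401.0, 65.0]] [542.2865318  235.25091047]
254.80069385926421 -2.32997463446032
363.7126411258424 -94.55002288589709
cradle 0.8 [[654.0, -84.0], [683.0, -356.0], [541.0, -366.0], [513.0, -98.0]] [ 597.89930868 -225.72061136]
273.26979550178453 -83.90398638232824
141.8118095052983 -175.8208566067928
```

View pics/t0c.png

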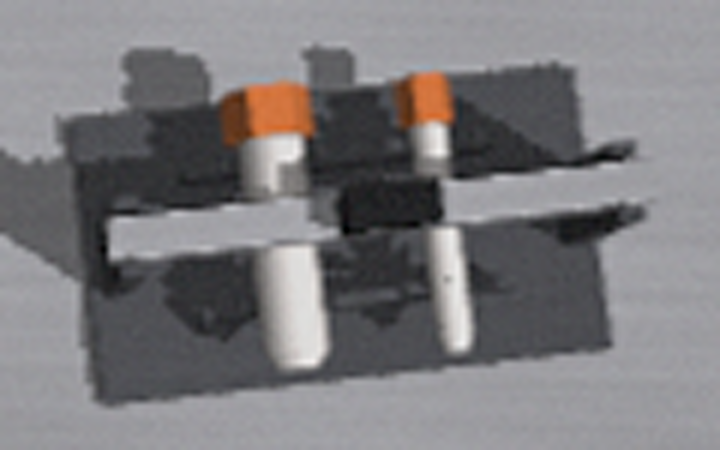

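The crop shows the white wide tube with its orange hex cap at left (crop 270,110 → 290,360), the thin tube at right (430,100), and the black grip block at (390,205). The choice is confirmed. Cradle yaw is about +6.3° and tray yaw about −4.2°, with the tray centre near (540,226). I'll go above the bar.

apply_moves([
  [-1,[474,-754,0],-70],
  [-1,[474,-754,0],-70],
  [-1,[474,-754,0],-70],
  [-1,[474,-754,0],-70],
  [-1,[474,-754,0],-70],
  [-1,[474,-754,0],-70],
  [-1,[474,-754,0],-70],
  [-1,[474,-754,0],-70],
  [-1,[474,-754,0],-70],
  [-1,[474,-754,0],-70],
  [-1,[474,-754,0],-70],
  [-1,[474,-754,0],-70],
])

```text
clock: 1.8
tcp_pos: [393.2, 110.1, 231.7]
tool_rot: [0.529, 0.47, 0.528, -0.47]
ft_force: [1.3, 1.0, -0.4]
grip_width: 85.3
```

apply_moves([
  [-1,[207,-329,0],0],
  [-1,[207,-329,0],0],
  [-1,[207,-329,0],0],
  [-1,[207,-329,0],0],
  [-1,[207,-329,0],0],
  [-1,[207,-329,0],0],
  [-1,[207,-329,0],0],
  [-1,[207,-329,0],0],
  [-1,[207,-329,0],0],
  [-1,[207,-329,0],0],
  [-1,[207,-329,0],0],
  [-1,[207,-329,0],0],
])

```text
clock: 2.8
tcp_pos: [600.0, -219.5, 230.8]
tool_rot: [0.528, 0.471, 0.528, -0.47]
ft_force: [0.0, -0.6, 0.1]
grip_width: 85.5
```

```bash
python3 - <<'E'
from h import *
st=env.get_state(); print(st["clock"],st["tcp_pos"])
im=save("wrist","w0.png"); find("wrist",["bar_grip","wide_tube_center","thin_tube_center","cradle"])
c=env.camera_params("wrist"); f=200/np.tan(np.radians(c["vfov"]/2))
H=np.array(c["hand_eye"]); q=st["tool_rot"][[1,2,3,0]]; r=R.from_quat(q)
print("jaw yaw",np.degrees(np.arctan2(*r.as_matrix()[[1,0],1])))
m=env.masks_of("bar_grip","wrist")[0]["region"]
v,u=np.nonzero(m); 
d=np.c_[u-c["cx"],v-c["cy"]]; n=np.linalg.norm(d,axis=1); t=n/f
D=np.c_[d/n[:,None]*np.sin(t)[:,None],np.cos(t)]
w=r.apply(D@H[:3,:3].T); o=r.apply(H[:3,3])+st["tcp_pos"]
P=(o+w*((90-o[2])/w[:,2])[:,None])[:,:2]
b=cv2.boxPoints(cv2.minAreaRect(P.astype(np.float32))); print(b,P.mean(0),"box ctr",b.mean(0))
E
```

```text
2.8 [ 599.99550368 -219.52626708  230.84875687]
wrist bar_grip spot_point 0.89 [ 599. -220.  103.]
wrist wide_tube_center spot_point 0.74 [751.  -9.  16.]
wrist wide_tube_center spot_point 0.72 [ 590. -180.   61.]
wrist wide_tube_center spot_point 0.61 [ 408. -123.   19.]
wrist wide_tube_center spot_point 0.58 [ 313. -268.   16.]
wrist thin_tube_center spot_point 0.58 [ 605. -255.   53.]
wrist cradle spot_point 0.93 [ 599. -216.    3.]
jaw yaw 6.616615870435719
[[ 572.6329   -99.37892]
 [ 605.9344  -344.50873]
 [ 627.19965 -341.6198 ]
 [ 593.89813  -96.48999]] [ 598.17490848 -206.92787515] box ctr [ 599.91626 -220.49936]
```

View pics/w0.png

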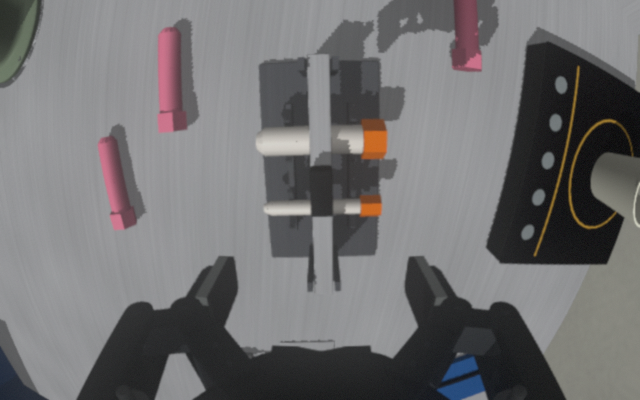

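The wrist view shows the grip block at (320,190), the wide tube at (325,140) and the thin tube at (325,208). The block measures (600,−220), bar yaw about 7.5°. I descend and close.

apply_moves([
  [-0.4,[0,0,-40],1],
  [-0.4,[0,0,-80],1],
  [-0.4,[0,0,-115],1],
  [-0.4,[0,0,-135],1],
  [-0.4,[0,0,-146],1],
  [-0.4,[0,0,-146],1],
  [0.6,[0,0,-146],1],
  [1,[0,0,-146],1],
  [1,[0,0,-146],1],
  [1,[0,0,-146],1],
  [1,[0,0,-146],1],
  [1,[0,0,-146],1],
], grip_force=50)

```text
clock: 4.1
tcp_pos: [601.4, -218.5, 88.6]
tool_rot: [0.534, 0.466, 0.531, -0.464]
ft_force: [-1.6, -0.2, 6.7]
grip_width: 19.2
```

apply_moves([
  [1,[0,0,0],0],
  [1,[0,0,0],0],
  [1,[0,0,8],0],
  [1,[0,0,16],0],
  [1,[0,0,28],0],
  [1,[0,0,45],0],
  [1,[0,0,65],0],
  [1,[0,0,85],0],
  [1,[0,0,85],0],
  [1,[0,0,85],0],
])

```text
clock: 4.93
tcp_pos: [602.5, -219.0, 175.6]
tool_rot: [0.536, 0.466, 0.53, -0.464]
ft_force: [-0.4, -0.1, -2.2]
grip_width: 19.2
```

The bar is held: −2.2 N on the wrist, 19 mm opening. I carry it over the tray's far side.

apply_moves([
  [1,[0,15,0],0],
  [1,[0,45,0],-2],
  [1,[-2,85,0],-4],
  [1,[-3,125,0],-6],
  [1,[-4,165,0],-8],
  [1,[-5,205,0],-10],
  [1,[-6,245,0],-12],
  [1,[-8,285,0],-12],
  [1,[-9,325,0],-12],
  [1,[-10,365,0],-12],
  [1,[-10,405,0],-12],
  [1,[-10,430,0],-12],
])

```text
clock: 5.93
tcp_pos: [590.4, 215.4, 174.1]
tool_rot: [0.484, 0.518, 0.48, -0.517]
ft_force: [0.8, 0.1, -1.6]
grip_width: 19.1
```

apply_moves([
  [1,[0,0,0],0],
  [1,[0,0,0],0],
])

```text
clock: 6.1
tcp_pos: [588.4, 217.6, 172.3]
tool_rot: [-0.485, -0.516, -0.482, 0.517]
ft_force: [-0.4, -0.9, -1.6]
grip_width: 18.8
```

```bash
python3 - <<'E'
from h import *
st=env.get_state(); print(st["clock"],st["tcp_pos"],st["ft_force"],st["grip_width"])
r=R.from_quat(st["tool_rot"][[1,2,3,0]]); print("jaw yaw",np.degrees(np.arctan2(*r.as_matrix()[[1,0],1])))
im=save("wrist","w1.png"); find("wrist",["bar_grip","tray_floor"])
E
```

```text
6.1 [588.36371913 217.62084962 172.31626408] [-0.36319709 -0.86607558 -1.57403136] 18.776665127386163
jaw yaw -3.79723427331379
wrist bar_grip spot_point 0.69 [590. 212. 191.]
wrist tray_floor spot_point 0.62 [539. 225.   5.]
```

View pics/w1.png

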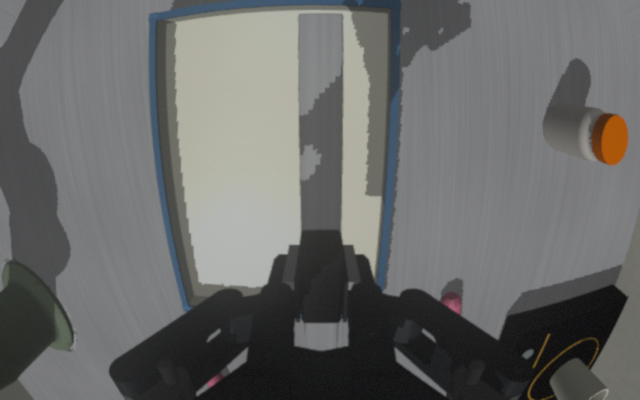

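The bar hangs level at (320,130) along the tray, clear of the blue rim. I lower it to about 20 mm TCP, then continue by feel.

apply_moves([
  [1,[3,6,-25],0],
  [1,[3,6,-60],0],
  [1,[3,6,-95],0],
  [1,[3,6,-120],0],
  [1,[3,6,-138],0],
  [1,[3,6,-146],0],
  [1,[3,6,-150],0],
  [1,[3,6,-152],0],
  [1,[3,6,-152],0],
])

```text
clock: 7.0
tcp_pos: [593.8, 219.9, 22.2]
tool_rot: [0.484, 0.518, 0.479, -0.517]
ft_force: [0.2, 0.1, -2.1]
grip_width: 19.2
```

apply_moves([
  [1,[0,0,-2],0],
  [1,[0,0,-3],0],
  [1,[0,0,-3],0],
  [1,[0,0,-3],0],
])

```text
clock: 7.33
tcp_pos: [594.2, 220.1, 19.8]
tool_rot: [0.484, 0.518, 0.479, -0.517]
ft_force: [-0.9, 0.7, -2.2]
grip_width: 19.0
```

apply_moves([
  [1,[0,0,-2],0],
  [1,[0,0,-4],0],
  [1,[0,0,-4],0],
  [1,[0,0,-4],0],
])

```text
clock: 7.67
tcp_pos: [594.2, 220.2, 15.8]
tool_rot: [0.484, 0.518, 0.479, -0.517]
ft_force: [0.0, 0.3, -0.7]
grip_width: 19.0
```

apply_moves([
  [1,[0,0,-2],0],
  [1,[0,0,-2],0],
  [1,[0,0,-2],0],
])

```text
clock: 7.92
tcp_pos: [594.2, 220.2, 15.6]
tool_rot: [0.484, 0.518, 0.479, -0.517]
ft_force: [-4.4, -1.1, 11.0]
grip_width: 18.8
```

Contact at TCP 15.6. I release, then rise.

apply_moves([
  [0.4,[0,0,1],0],
  [0.2,[0,0,1],0],
  [0.0,[0,0,1],0],
  [0.0,[0,0,1],0],
  [0.0,[0,0,1],0],
  [0.0,[0,0,12],0],
  [0.0,[0,0,40],0],
  [0.0,[0,0,80],0],
  [0.0,[0,0,120],0],
  [0.0,[0,0,160],0],
  [0.0,[0,0,200],0],
  [0.0,[0,0,200],0],
])

```text
clock: 8.92
tcp_pos: [598.6, 221.4, 225.9]
tool_rot: [0.487, 0.523, 0.477, -0.512]
ft_force: [1.7, 0.3, 0.5]
grip_width: 42.5
```

```bash
python3 - <<'E'
from h import *
st=env.get_state(); print(st["clock"],st["tcp_pos"],st["ft_force"],st["grip_width"])
save("wrist","w2.png"); find("wrist",["bar_grip","tray_floor"])
save("top","t2.png"); find("top",["bar_grip","wide_tube_center","thin_tube_center"])
E
```

```text
8.9167 [598.63532139 221.35524719 225.87390593] [1.70157339 0.28056061 0.48613984] 42.49272394183057
wrist bar_grip spot_point 0.8 [591. 218.  28.]
wrist tray_floor spot_point 0.62 [539. 227.   2.]
top bar_grip spot_point 0.83 [594. 218.  33.]
top wide_tube_center spot_point 0.97 [754.  -6.  20.]
top wide_tube_center spot_point 0.74 [ 317. -264.   16.]
top wide_tube_center spot_point 0.73 [ 407. -125.   18.]
top wide_tube_center spot_point 0.65 [541. 228.   5.]
top thin_tube_center spot_point 0.56 [ 606. -255.   50.]
```

View pics/w2.png

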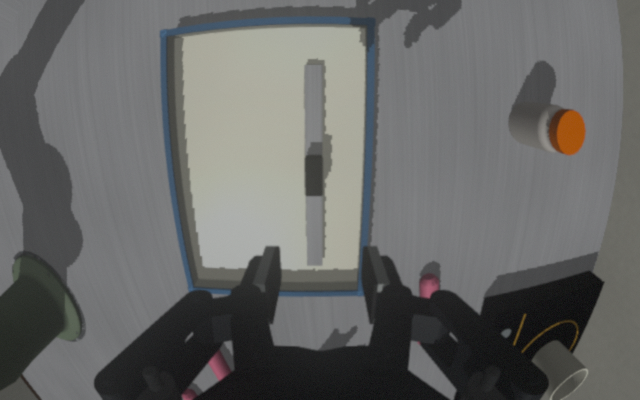

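The bar lies flat at (314,160) in the tray, with its block at z≈28, as expected. Next, to the wide tube with the jaws turned +101°.

apply_moves([
  [0,[-3,-40,0],7],
  [-0.4,[-3,-80,0],14],
  [-0.4,[-3,-120,0],21],
  [-0.4,[-3,-160,0],28],
  [-0.4,[-3,-200,0],35],
  [-0.4,[-3,-240,0],42],
  [-0.4,[-3,-280,0],49],
  [-0.4,[-3,-320,0],56],
  [-0.4,[-3,-350,0],63],
  [-0.4,[-3,-380,0],70],
  [-0.4,[-3,-402,0],77],
  [-0.4,[-3,-402,0],84],
])

```text
clock: 10.27
tcp_pos: [589.3, -186.7, 212.1]
tool_rot: [0.705, 0.071, 0.703, -0.069]
ft_force: [-0.2, -0.2, -0.2]
grip_width: 59.8
```

apply_moves([
  [-0.4,[0,0,0],7],
  [-0.4,[0,0,0],14],
  [-0.4,[0,0,0],17],
  [-0.4,[0,0,0],17],
  [-0.4,[0,0,0],17],
])

```text
clock: 10.68
tcp_pos: [588.8, -186.5, 211.0]
tool_rot: [0.707, -0.033, 0.706, 0.035]
ft_force: [-0.8, -0.1, -0.8]
grip_width: 59.9
```

```bash
python3 - <<'E'
from h import *
st=env.get_state(); print(st["clock"],st["tcp_pos"],st["joints"],st["grip_width"])
r=R.from_quat(st["tool_rot"][[1,2,3,0]]); print("jaw yaw",np.degrees(np.arctan2(*r.as_matrix()[[1,0],1])))
save("wrist","w3.png"); find("wrist",["wide_tube_center","thin_tube_center","cradle"])
E
```

```text
10.6833 [ 588.80642297 -186.51562581  211.01738128] [-0.42787482  0.46518251 -0.03462666  1.07181557  0.00335004 -0.52435117] 59.91464213975286
jaw yaw 95.52769964863668
wrist wide_tube_center spot_point 0.81 [ 408. -122.   18.]
wrist wide_tube_center spot_point 0.78 [ 595. -181.   62.]
wrist wide_tube_center spot_point 0.59 [752. -11.  19.]
wrist thin_tube_center spot_point 0.61 [ 605. -254.   54.]
wrist cradle spot_point 0.61 [ 596. -220.    1.]
```

View pics/w3.png

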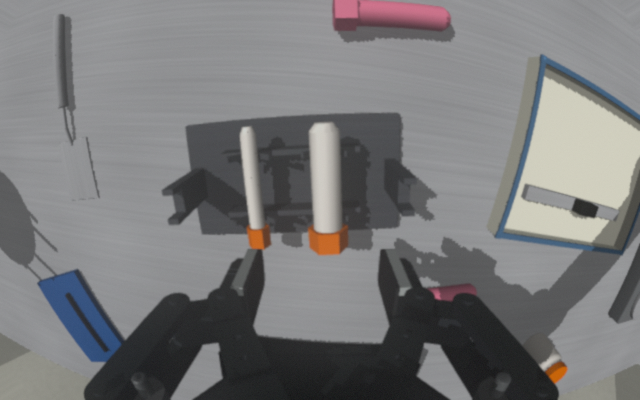

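Wide tube at (327,185) and thin tube at (254,185), both still in the cradle. The wide tube measures (595,−181). I descend to TCP z 48 and close.

apply_moves([
  [-0.4,[7,5.5,-35],1],
  [-0.4,[7,5.5,-70],1],
  [-0.4,[7,5.5,-105],1],
  [-0.4,[7,5.5,-135],1],
  [-0.4,[7,5.5,-152],1],
  [-0.4,[7,5.5,-163],1],
  [-0.4,[7,5.5,-163],1],
  [0.2,[7,5.5,-163],1],
  [0.6,[7,5.5,-163],1],
  [0.6,[7,5.5,-163],1],
  [0.6,[7,5.5,-163],1],
  [0.6,[7,5.5,-163],1],
], grip_force=30)

```text
clock: 11.88
tcp_pos: [597.4, -179.9, 50.9]
tool_rot: [0.708, -0.04, 0.704, 0.043]
ft_force: [-0.5, 4.7, 5.6]
grip_width: 28.7
```

apply_moves([
  [1,[0,0,0],0],
  [1,[0,0,0],0],
  [1,[0,0,0],0],
])

```text
clock: 12.13
tcp_pos: [598.2, -180.5, 51.8]
tool_rot: [0.708, -0.04, 0.703, 0.042]
ft_force: [0.5, 0.5, 2.1]
grip_width: 29.2
```

apply_moves([
  [1,[0,0,5],0],
  [1,[0,0,14],0],
  [1,[0,0,28],0],
  [1,[0,0,50],0],
  [1,[0,0,80],0],
  [1,[0,0,110],0],
  [1,[0,0,130],0],
  [1,[0,0,130],0],
  [1,[0,0,130],0],
])

```text
clock: 12.88
tcp_pos: [599.2, -181.2, 183.8]
tool_rot: [0.709, -0.041, 0.702, 0.041]
ft_force: [0.5, -0.2, -1.0]
grip_width: 28.8
```

```bash
python3 - <<'E'
from h import *
st=env.get_state(); print(st["clock"],st["tcp_pos"],st["ft_force"],st["wrist_torque"],st["grip_width"])
save("wrist","w4.png"); find("wrist",["wide_tube_center","thin_tube_center"])
E
```

```text
12.8833 [ 599.16772132 -181.21907943  183.79401394] [ 0.49340291 -0.16478231 -0.99837468] [-0.05405466  0.01748861  0.04718351] 28.756348206474303
wrist wide_tube_center spot_point 0.91 [751. -13.  17.]
wrist wide_tube_center spot_point 0.61 [ 592. -182.  191.]
wrist thin_tube_center spot_point 0.78 [ 603. -258.   49.]
```

View pics/w4.png

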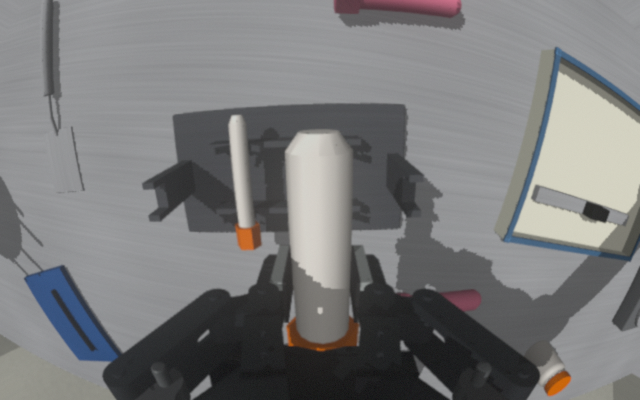

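The wide tube is held level at (320,230), −1.0 N; the thin tube is undisturbed at (243,185). I carry it to the near side of the tray, turned +79°.

apply_moves([
  [1,[-3,12,0],4],
  [1,[-12,42,0],11],
  [1,[-22,80,0],18],
  [1,[-32,118,0],25],
  [1,[-42,156,0],32],
  [1,[-52,194,0],39],
  [1,[-62,230,0],46],
  [1,[-72,268,0],53],
  [1,[-82,306,0],60],
  [1,[-92,344,0],67],
  [1,[-102,382,0],74],
  [1,[-112,405,0],79],
])

```text
clock: 14.03
tcp_pos: [483.3, 227.7, 179.0]
tool_rot: [0.517, -0.48, 0.517, 0.485]
ft_force: [1.0, 0.2, -1.1]
grip_width: 28.6
```

apply_moves([
  [1,[0,0,0],0],
  [1,[0,0,0],0],
])

```text
clock: 14.2
tcp_pos: [481.6, 228.7, 177.5]
tool_rot: [0.515, -0.48, 0.517, 0.486]
ft_force: [0.3, -0.4, -0.9]
grip_width: 28.9
```

```bash
python3 - <<'E'
from h import *
st=env.get_state(); print(st["clock"],st["tcp_pos"],st["ft_force"],st["grip_width"])
r=R.from_quat(st["tool_rot"][[1,2,3,0]]); print("jaw yaw",np.degrees(np.arctan2(*r.as_matrix()[[1,0],1])))
save("scene","s5.png"); save("wrist","w5.png"); find("wrist",["wide_tube_center","tray_floor","bar_grip"])
E
```

```text
14.2 [481.59730215 228.65055274 177.53781734] [ 0.25496551 -0.37214563 -0.85230851] 28.92484373391065
jaw yaw 176.24059558116585
wrist wide_tube_center spot_point 0.77 [753. -14.  20.]
wrist wide_tube_center spot_point 0.58 [480. 224. 186.]
wrist tray_floor spot_point 0.88 [542. 227.   5.]
wrist bar_grip spot_point 0.67 [594. 217.  31.]
```

View pics/s5.png

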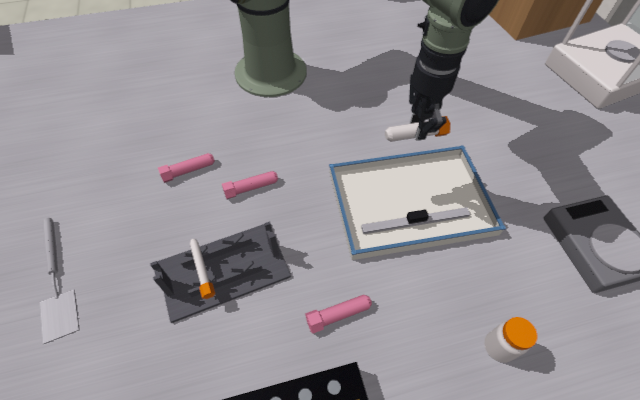

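The tube hangs level over the tray at (415,130), with the bar in the tray at (415,218). I shift +9 in x and lower to TCP 20.

apply_moves([
  [1,[9,0,-25],0],
  [1,[9,0,-60],0],
  [1,[9,0,-95],0],
  [1,[9,0,-123],0],
  [1,[9,0,-142],0],
  [1,[9,0,-152],0],
  [1,[9,0,-156],0],
  [1,[9,0,-157],0],
  [1,[9,0,-157],0],
])

```text
clock: 15.2
tcp_pos: [493.8, 226.3, 22.6]
tool_rot: [0.518, -0.479, 0.517, 0.484]
ft_force: [-0.6, 0.8, -0.9]
grip_width: 29.0
```

apply_moves([
  [1,[0,0,-2],0],
  [1,[0,0,-4],0],
  [1,[0,0,-4],0],
  [1,[0,0,-4],0],
])

```text
clock: 15.53
tcp_pos: [494.1, 226.4, 19.1]
tool_rot: [0.518, -0.479, 0.517, 0.484]
ft_force: [0.3, -0.2, -0.6]
grip_width: 29.4
```

apply_moves([
  [1,[0,0,-2],0],
  [1,[0,0,-3],0],
  [1,[0,0,-3],0],
  [1,[0,0,-3],0],
])

```text
clock: 15.87
tcp_pos: [494.0, 226.5, 16.0]
tool_rot: [0.518, -0.479, 0.517, 0.484]
ft_force: [-0.1, 0.2, -0.3]
grip_width: 28.8
```

apply_moves([
  [1,[0,0,-1],0],
  [1,[0,0,-2],0],
  [1,[0,0,-2],0],
])

```text
clock: 16.12
tcp_pos: [494.1, 226.3, 14.1]
tool_rot: [0.518, -0.48, 0.517, 0.484]
ft_force: [-0.2, -0.8, 3.4]
grip_width: 28.7
```

Contact at TCP 14.1. I release and rise.

apply_moves([
  [0.3,[0,0,0],0],
  [0.1,[0,0,0],0],
  [-0.1,[0,0,0],0],
  [-0.1,[0,0,0],0],
  [-0.1,[0,0,0],0],
  [-0.1,[0,0,12],0],
  [-0.1,[0,0,35],0],
  [-0.1,[0,0,75],0],
  [-0.1,[0,0,115],0],
  [-0.1,[0,0,155],0],
  [-0.1,[0,0,195],0],
  [-0.1,[0,0,195],0],
])

```text
clock: 17.12
tcp_pos: [498.4, 227.7, 217.4]
tool_rot: [0.522, -0.482, 0.513, 0.482]
ft_force: [1.5, -0.1, 0.3]
grip_width: 46.7
```

```bash
python3 - <<'E'
from h import *
st=env.get_state(); print(st["clock"],st["tcp_pos"],st["ft_force"],st["grip_width"])
save("wrist","w6.png"); find("wrist",["wide_tube_center","tray_floor","bar_grip"])
save("scene","s6.png"); find("scene",["wide_tube_center","thin_tube_center","bar_grip"])
E
```

```text
17.1167 [498.42095254 227.71430808 217.42726112] [ 1.52121264 -0.07701586  0.33925911] 46.720541699505524
wrist wide_tube_center spot_point 0.9 [748. -11.  12.]
wrist wide_tube_center spot_point 0.61 [491. 223.  18.]
wrist tray_floor spot_point 0.56 [536. 228.   2.]
wrist bar_grip spot_point 0.83 [593. 220.  27.]
scene wide_tube_center spot_point 0.96 [ 407. -125.   12.]
scene wide_tube_center spot_point 0.77 [753. -11.  16.]
scene wide_tube_center spot_point 0.76 [ 315. -260.   17.]
scene wide_tube_center spot_point 0.7 [499. 225.  19.]
scene thin_tube_center spot_point 0.77 [ 607. -255.   52.]
scene bar_grip spot_point 0.76 [591. 215.  28.]
scene bar_grip spot_point 0.39 [ 607. -255.   54.]
```

View pics/s6.png

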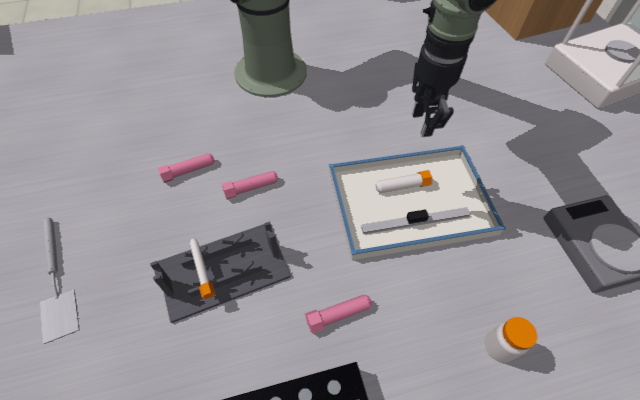

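Both pieces lie flat in the tray, the tube at (405,183) and the bar at (415,220). The thin tube is still in the cradle at (202,270), and the gripper is clear of everything. I hand it in.

```bash
python3 -c "
from h import *
print(env.finish_job())"
```

```text
the job is handed in; nothing more can be done
None
```

The job is handed in at about 17 s of the 58 s allowed; no verdict is reported. I lifted the retaining bar out of its brackets and laid it in the tray about 54 mm to the far side of centre. Then I laid the wide tube about 45 mm to the near side, lowering both to light floor contact before letting go.

**Last checks:**
- **Bar:** block centre at z about 28 mm, where a bar flat on the tray floor should be.
- **Wide tube:** axis at z about 18–19 mm, against an expected 23 mm; that is about the networks' 4 mm error, and in the picture it lies flat. Its x read 491 from the wrist camera and 499 from the scene camera, a disagreement of no consequence here.
- **Thin tube:** still in the cradle at (607, −255), within a few mm of its first reading.
- **Gripper:** empty, about 200 mm above the tray, and touching nothing.

No check failed. The networks also kept reporting the three pink look-alike tubes as the wide tube; I ruled those out by position and left them untouched.

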